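# Push the tea carton and the tin home into the worktop rack

## Task

Tidy the worktop: push the carton of tea bags and the tin that stand in front of the low wooden rack along the worktop into it, the carton into its wide bay and the tin into its narrow bay, until each is fully home against the back rail, the carton with its long side flat against the rail. Only push them, keeping both standing on the worktop: do not pick them up or tip them, and leave the mug, the spice jar behind the rack and the garlic where they stand.

Things in the scene. Friction and masses are not known exactly. Their poses are not given: they have to be found in the camera images.
- rack: Low light-wood rack fixed to the worktop, 30 mm high, no floor, open front: back rail 356 mm long, 14 mm thick; three ribs 12 mm thick reach 66 mm forward of it. Origin: on the worktop, middle of the rail's inner face; -x points out of the open front, +y along the rail to the left. Wide bay y = -24 to +166 mm (middle +71), narrow bay y = -166 to -36 mm (middle -101). Turned up to 0.15 rad.
- carton: Loose carton of tea bags, 63 (x) by 131 (y, long side) by 66 mm high, about 0.17 kg. Origin: centre of its underside, z up. It starts in front of the wide bay, up to 40 mm to either side of the bay's middle, turned up to 0.35 rad from square to the rack. Home, its origin is 32 mm in front of the rail's inner face.
- tin: Loose upright round food tin (the one in front of the rack, not the one by the wall), 75 mm in diameter, 58 mm high, about 0.26 kg. Origin: centre of its underside, z up. At the start it stands in front of the narrow bay, up to 55 mm to the right or 15 mm to the left of the bay's middle. Home, its origin is 38 mm in front of the rail's inner face.
- mug: Loose white mug, 88 mm high, 84 mm wide, 113 mm with the handle, standing to the left of the work. Origin: centre of its underside. Leave alone.
- spice_jar: Loose slim spice jar, 46 mm in diameter, 109 mm high, standing a little behind the rack's rail (other such jars stand farther back by the wall). Origin: centre of its underside. Leave alone.
- garlic: Loose whole garlic bulb, 50 mm across, 51 mm high, standing just left of the rack's left end. Origin: centre of its underside. Leave alone.
Mind the look-alikes: they are no part of the job. What is shaped like the tin but pink is not meant.

How it is judged (in metres and radians):
At the end, for the whole second after the job is handed in: The carton stands on the worktop in the wide bay, within 8 mm of touching the back rail and its long side parallel to the rail within 0.1 rad; the tin stands upright on the worktop in the narrow bay, within 8 mm of touching the back rail; both are at rest (x of carton in the frame of rack between -0.04 and 0 m and y of carton in the frame of rack between 0.036 and 0.106 m and angle between the y axis of carton and the y axis of rack, either way round below 0.1 rad and x of tin in the frame of rack between -0.046 and 0 m and y of tin in the frame of rack between -0.134 and -0.068 m and angle between each of carton, tin's own z axis and vertical below 0.05 rad and height (world z) of each of carton, tin below 0.004 m and linear speed of each of carton, tin below 0.01 m/s).
It fails at once if the carton is lifted off the worktop or tipped (height (world z) of carton above 0.008 m or angle between carton's own z axis and vertical above 0.2 rad).
It fails at once if the tin is lifted off the worktop or tipped (height (world z) of tin above 0.008 m or angle between tin's own z axis and vertical above 0.2 rad).
It fails at once if the mug, the spice jar or the garlic is moved by more than 20 mm (distance of any of mug, spice_jar, garlic from where it was at the start of the episode above 0.02 m).
It also fails if it takes over 61 s, if anything falls off the work surface, if the arm or the gripper's body presses on something with over 40 N, if the wrist force passes 120 N, or if a joint passes its speed limit or range.

## Robot

A 7-joint arm with a two-finger parallel gripper is mounted at the origin on a cart in front of the work surface, level with it; the furniture and walls round the work are solid. World frame = base frame: x ahead of the robot, y to its left, z up, the work surface at z = 0. Lengths are in mm, angles in rad, forces in N, time in s.
With the tool pointing down it reaches from about 425 to 1025 mm from the base axis. Payload 9.4 kg.
Tool frame: the origin (TCP) lies on the front face of the gripper's body, between the roots of the fingers; the fingertips stand 84 mm ahead of it and the grasp point (between the pads) lies 65 mm ahead of it (bot.tips_ahead is the distance from the TCP to the fingertips, in mm); z points along the fingers, y is the line along which they close (so a half turn about z gives the same grasp; the last joint's range is limited). The gripper opens to 93 mm and grips with 3 to 60 N. Pads are 15 mm wide; open, the fingers measure 128 mm over their backs; the gripper's body (75 mm by 188 mm) begins 65 mm behind the grasp point.
Start: joints at [-1.203, 0.599, -0.003, 1.599, 0.002, 0.943, -0.08], TCP at [311.952, 654.454, 302.718] pointing down, gripper open.
Joint ranges: [-2.57, 2.57], [-0.35, 1.97], [-1.29, 1.29], [0.11, 2.56], [-1.05, 4.19], [0.11, 1.86], [-2.63, 2.63]. Speed limits (rad/s): [2.22, 2.22, 3.01, 3.01, 3.14, 3.14, 3.14].

## Interface

Orientations are given as a unit quaternion [w, x, y, z].
In Python, from workcell import bot gives the robot as it stands.
- The arm moves only by the tool play_rows, never from a script. Its argument "targets" is a list of rows, each a list of 5 numbers: the finger opening in m, from 0 to 0.093, then the shift along the tool's x, y, z in m, then the turn about the tool's z in rad. In form: [[gripper, tx, ty, tz, yaw], ...]. A call has exactly 8 rows; each row shifts and turns the commanded pose from where the row before left it, along the tool's axes as they then stand; what a row does not reach is not made up. A row lasts 1/10 s, in which the tool goes at most 50 mm and 8.59 degrees, less where a joint would pass 70% of its speed; a pose out of reach is approached as far as the arm can. A call with a gripper value outside its range is refused whole. The fingers move at their own pace and stop on an object; "newtons" is the grip in N (left out, the last holds). Time passes only in rows, so rows that do not move let the fingers close, or fill a call up. It gives the time, the measured TCP pose, the force, the opening and the grip force at its end, in the units of the state.
- bot.get_state(): the state, without advancing time (a new reading comes with each control period).
- bot.get_image(name): name is "side" or "top"; returns a dict with "img" (384x512x3 uint8, red, green, blue), "K" (3x3 intrinsics, pixels), "origin" and "orientation" of the camera in the world. Camera axes: x right, y down, z forward; pixel columns grow to the right and rows downward; lengths in mm; the calibration is good to about 2 mm. A picture is of the moment at which its call begins. There is no depth.
- bot.close_job(): hands the job in; it is judged then, once.
The state is a dict: "time": time; "qpos": joint angles; "joint_velocities": joint speeds; "tau": joint torques, N m; "tcp_pos": TCP position; "orientation": TCP orientation; "contact_force": force on the tool from outside, world axes, zero at the start; "torque": the same for the moment, N m; "finger_gap": finger opening in mm; "grip_force": force on a finger pad.
Only numpy, scipy, OpenCV 4.12 (cv2) and the standard library are available. Lean on these libraries where they do the work, as an engineer would, in place of code of your own. Each camera call takes 0.05 s, during which the arm holds its last target. There are 200 camera calls.

## Working session

There is one attempt and no reset: what is moved stays moved. The work goes in short steps, Python scripts to look and compute and a tool call to move; the robot and the scene stay as the last step left them, time stands still between calls to the robot, and variables do not carry over. Pictures are saved under pics/ and viewed, at most 10 in all, crops included, and the job is handed in when it is done.

Besides the shell and the picture viewer there is one more tool, called after "Request:" as a command line: name --pt "numbers of a row" for each row, then --argument value for the rest. play_rows: Moves the arm, as the interface text tells. Its arguments: {"type":"object","properties":{"targets":{"type":"array","items":{"type":"array","items":{"type":"number"}}},"newtons":{"type":"number"}},"required":["targets"]}

```bash
mkdir -p pics
python3 - <<'E'
from workcell import bot
import cv2,json,numpy as np
for n in("top","side"):
    d=bot.get_image(n); cv2.imwrite(f"pics/{n}0.png",d["img"][:,:,::-1])
    print(n,np.array(d["K"]).tolist(),d["origin"],d["orientation"])
s=bot.get_state();print(s["time"],s["tcp_pos"],s["orientation"],s["contact_force"],bot.tips_ahead)
E
```

```text
top [[423.6170298350694, 0.0, 249.09844103323778], [0.0, 423.6170298350694, 197.2670062914272], [0.0, 0.0, 1.0]] [ 418.69107107  241.07142944 1074.94119033] [ 0.06440381 -0.69815122  0.71086245 -0.05578164]
side [[422.7477408889298, 0.0, 250.58484982775042], [0.0, 422.7477408889298, 190.25076024333222], [0.0, 0.0, 1.0]] [ 543.69291745 -645.32384137  524.68530851] [-0.51192804  0.8577331  -0.04237131  0.02069477]
0.1 [311.82329977 654.15874424 301.96358604] [-8.65909647e-05  2.20541249e-01  9.75377407e-01 -6.81268539e-04] [ 0.29939074 -0.12672426 -0.59059172] 84.1
```

View pics/top0.png

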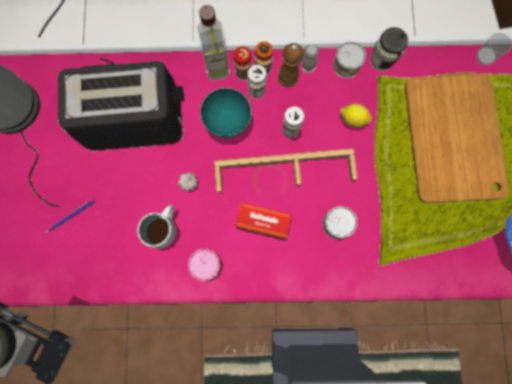

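View pics/side0.png

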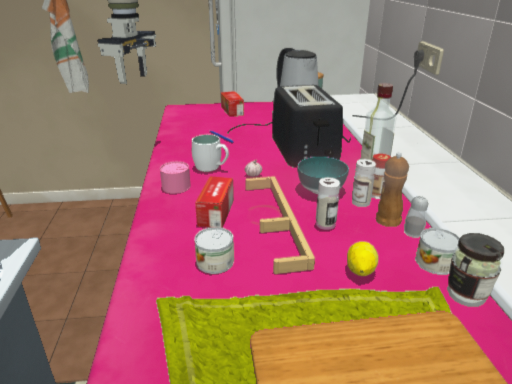

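The top picture shows the rack with its rail from about (216,163) to (354,153) and ribs pointing down. The red carton is at (264,221) and the mug at (157,230), with the garlic at (188,181) and the spice jar at (293,121). Three things could be the tin: white at (341,222), pink at (205,265), and white by the wall at (349,58). The one at (341,222) fits because it isn't pink and stands in front of the narrow bay. I'll check it in an enlarged crop.

Run:
```python
import cv2
i=cv2.imread("pics/top0.png")[140:280,180:380]
cv2.imwrite("pics/crop.png",cv2.resize(i,None,fx=4,fy=4,interpolation=cv2.INTER_CUBIC))
```

```text
(no output)
```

View pics/crop.png

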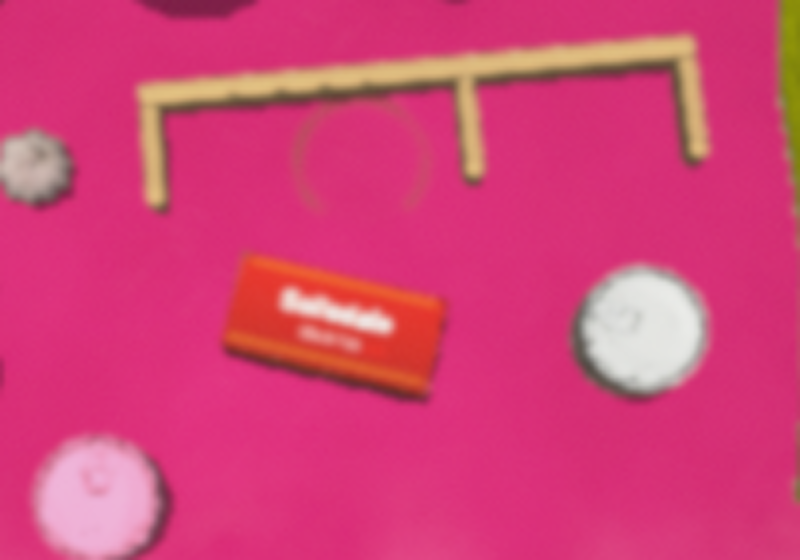

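```bash
cat > h.py <<'E'
import numpy as np, json
from scipy.spatial.transform import Rotation as R
K=np.array([[423.617,0,249.0984],[0,423.617,197.267],[0,0,1]])
O=np.array([418.691,241.0714,1074.941]); Q=R.from_quat([0.06440381,-0.69815122,0.71086245,-0.05578164],scalar_first=True)
def px(u,v,z):
    d=Q.apply(np.linalg.solve(K,[u,v,1])); return (O+d*(z-O[2])/d[2])[:2]
def crop(X,Y,z,x0=180,y0=140,f=4): return px((X+.5)/f-.5+x0,(Y+.5)/f-.5+y0,z)
def uv(p):
    c=Q.inv().apply(np.array(p)-O); return (K@c/c[2])[:2]
E
cat > m.py <<'E'
from h import *
bl,br=crop(138,88,30),crop(694,38,30)
e=bl-br; print("rail len",np.hypot(*e)); ey=e/np.hypot(*e); ex=np.array([ey[1],-ey[0]])
org=(bl+br)/2-14*ex
il,ir=crop(163,106,30),crop(678,67,30)
for p in(il,ir,crop(155,209,30),crop(475,181,30),crop(698,161,30)): print("chk rack frame",(p-org)@ex,(p-org)@ey)
print("rack",org,"yaw",np.arctan2(ex[1],ex[0]))
c=[crop(*p,66) for p in((246,254),(445,300),(428,390),(226,345))]
print("sides",[np.hypot(*(c[i]-c[i-1])) for i in range(4)])
cc=sum(c)/4; l=c[0]-c[1]+c[3]-c[2]; print("carton",cc,"yaw",np.arctan2(-l[0],l[1]),"rack",(cc-org)@ex,(cc-org)@ey)
t=crop(643,330,58); print("tin",t,np.hypot(*(crop(579,330,58)-crop(707,330,58))),"rack",(t-org)@ex,(t-org)@ey)
for n,u,v,z in(("mug",157,231,88),("jar",294,114,109),("garlic",188,181,40),("pink",205,265,58)):
    p=px(u,v,z);print(n,p,(p-org)@ex,(p-org)@ey)
E
python3 m.py
```

```text
rail len 355.0059373214431
chk rack frame 0.8111281087484733 162.57014287660547
chk rack frame -3.9474062262502594 -164.9605701197545
chk rack frame -64.97983570912298 172.7087843354211
chk rack frame -65.49795418965147 -28.971191642333565
chk rack frame -65.54874582608227 -169.60959132395325
rack [690.80987298 161.65055862] yaw 0.07192440532772779
sides [np.float64(56.261923987209194), np.float64(122.64147750932817), np.float64(54.94157364338597), np.float64(123.15452378179663)]
carton [536.01918226 218.12683801] yaw -0.24309699701838722 rack -150.3319663808841 67.45389499966005
tin [528.69449762  33.59425425] 76.72611508263128 rack -170.89866947871235 -116.07522039629694
mug [512.48493054 468.47587385] -155.81468675381046 318.84689515729394
jar [784.69711563 140.72231178] 92.14054808782684 -27.62110144856271
garlic [640.85218413 404.29778764] -32.39131154310344 245.609957778691
pink [432.42209907 359.47514712] -243.5035749820579 215.88149178468672
```

The crop shows a plain white lid at crop (643,330), which is the tin in front of the narrow bay. The carton's top corners are at (246,254), (445,300), (428,390) and (226,345). The sizes check out: rail 355 mm, tin 77 mm, ribs where they should be. I'll square the tool to the rack, fly high, and come down behind the carton.

Request:
play_rows --pt "0.08 0 0 0 -0.13" --pt "0.08 0 0 0 -0.13" --pt "0.08 0 0 0 -0.13" --pt "0.08 0 0 0 -0.127" --pt "0.08 -0.008 -0.03 0 0" --pt "0.08 -0.008 -0.03 0 0" --pt "0.08 -0.008 -0.03 0 0" --pt "0.08 -0.008 -0.03 0 0"

```text
time: 0.9
tcp_pos: [352.8, 535.7, 302.3]
orientation: [-0.0, -0.036, 0.999, -0.0]
contact_force: [1.4, 0.2, 0.1]
finger_gap: 79.7
grip_force: 0.0
```

Request:
play_rows --pt "0.08 -0.008 -0.03 0 0" --pt "0.08 -0.008 -0.03 0 0" --pt "0.08 -0.008 -0.03 0 0" --pt "0.08 -0.008 -0.03 0 0" --pt "0.08 -0.008 -0.03 0 0" --pt "0.08 -0.008 -0.03 0 0" --pt "0.08 -0.008 -0.03 0 0" --pt "0.08 -0.008 -0.03 0 0"

```text
time: 1.7
tcp_pos: [433.9, 301.0, 302.6]
orientation: [-0.0, -0.036, 0.999, -0.0]
contact_force: [0.4, 0.5, -0.7]
finger_gap: 79.6
grip_force: 0.0
```

```bash
cat > st.py <<'E'
from workcell import bot
from h import *
s=bot.get_state(); o=np.array([690.8,161.65]); a=.072
d=np.array(s["tcp_pos"][:2])-o; ex=np.array([np.cos(a),np.sin(a)]); ey=np.array([-ex[1],ex[0]])
M=R.from_quat(s["orientation"],scalar_first=True).as_matrix()
print("t",s["time"],"rack xy",d@ex,d@ey,"z",s["tcp_pos"][2],"tool turn still needed",-(np.pi/2+a-np.arctan2(M[1,1],M[0,1])),"tilt",M[2,2],"gap",s["finger_gap"],"F",s["contact_force"])
E
python3 st.py
```

```text
t 1.7 rack xy -246.25700357415303 157.4457610473125 z 302.5507828200619 tool turn still needed 0.00027037438515953305 tilt -0.9999999081630025 gap 79.57031437390127 F [ 0.42668122  0.46181755 -0.65860524]
```

Request:
play_rows --pt "0.08 -0.0035 -0.0215 0 0" --pt "0.08 -0.0035 -0.0215 0 0" --pt "0.08 -0.0035 -0.0215 0 0" --pt "0.08 -0.0035 -0.0215 0 0" --pt "0.08 0 0 0.03 0" --pt "0.08 0 0 0.03 0" --pt "0.08 0 0 0.03 0" --pt "0.08 0 0 0.03 0"

```text
time: 2.5
tcp_pos: [453.8, 217.4, 181.7]
orientation: [0.0, -0.036, 0.999, 0.0]
contact_force: [0.4, -0.7, -0.2]
finger_gap: 79.8
grip_force: 0.0
```

Request:
play_rows --pt "0.08 0 0 0.02 0" --pt "0.08 0 0 0.02 0" --pt "0.08 0 0 0.015 0" --pt "0.08 0 0 0.015 0" --pt "0.08 0 0 0.01 0" --pt "0.08 0 0 0.004 0" --pt "0.08 0 0 0 0" --pt "0.08 0 0 0 0"

```text
time: 3.3
tcp_pos: [454.0, 217.6, 99.1]
orientation: [0.0, -0.036, 0.999, 0.0]
contact_force: [-0.3, -0.4, -0.8]
finger_gap: 80.0
grip_force: 0.0
```

```bash
python3 st.py
```

```text
t 3.3 rack xy -232.1487729762388 72.84845474272258 z 99.12968076762523 tool turn still needed 0.00011515384182692046 tilt -0.9999998790701875 gap 79.98724434684988 F [-0.31217581 -0.39153586 -0.78435149]
```

Request:
play_rows --pt "0.08 -0.006 0 0 0" --pt "0.08 -0.006 0 0 0" --pt "0.08 -0.006 0 0 0" --pt "0.08 -0.006 0 0 0" --pt "0.08 -0.005 0 0 0" --pt "0.08 -0.005 0 0 0" --pt "0.08 -0.005 0 0 0" --pt "0.08 -0.005 0 0 0"

```text
time: 4.1
tcp_pos: [498.0, 220.6, 98.7]
orientation: [-0.0, -0.036, 0.999, -0.0]
contact_force: [-1.0, -1.7, -0.4]
finger_gap: 80.3
grip_force: 0.9
```

Request:
play_rows --pt "0.08 -0.005 0 0 0" --pt "0.08 -0.005 0 0 0" --pt "0.08 -0.005 0 0 0" --pt "0.08 -0.005 0 0 0" --pt "0.08 -0.005 0 0 0" --pt "0.08 -0.005 0 0 0" --pt "0.08 -0.005 0 0 0" --pt "0.08 0 0 0 0"

```text
time: 4.9
tcp_pos: [533.6, 223.6, 98.8]
orientation: [0.001, -0.036, 0.999, 0.0]
contact_force: [1.0, -0.6, -0.5]
finger_gap: 80.3
grip_force: 0.0
```

```bash
python3 st.py
python3 - <<'E'
from workcell import bot
import cv2
i=bot.get_image("top")["img"][:,:,::-1]; cv2.imwrite("pics/top1.png",i)
cv2.imwrite("pics/crop1.png",cv2.resize(i[140:280,180:380],None,fx=4,fy=4,interpolation=cv2.INTER_CUBIC))
E
```

```text
t 4.9 rack xy -152.34512934354464 73.06226169018224 z 98.79158425756134 tool turn still needed 0.00013456249039012214 tilt -0.9999990631997853 gap 80.30273857070426 F [ 1.01888964 -0.6296776  -0.53467844]
```

View pics/crop1.png

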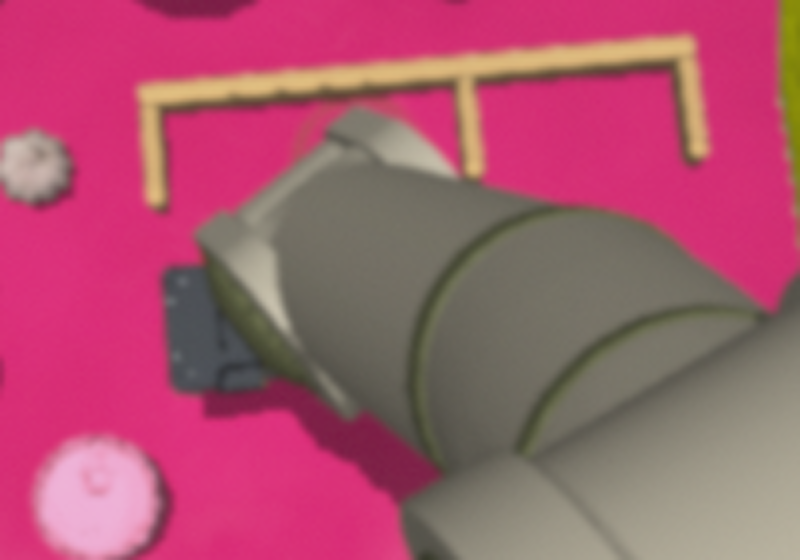

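The arm hides the carton in the top view, so I'll use the side camera.

Run:
```python
from workcell import bot
import cv2
i=bot.get_image("side")["img"][:,:,::-1]
cv2.imwrite("pics/side1.png",cv2.resize(i[130:280,150:350],None,fx=4,fy=4,interpolation=cv2.INTER_CUBIC))
```

```text
(no output)
```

View pics/side1.png

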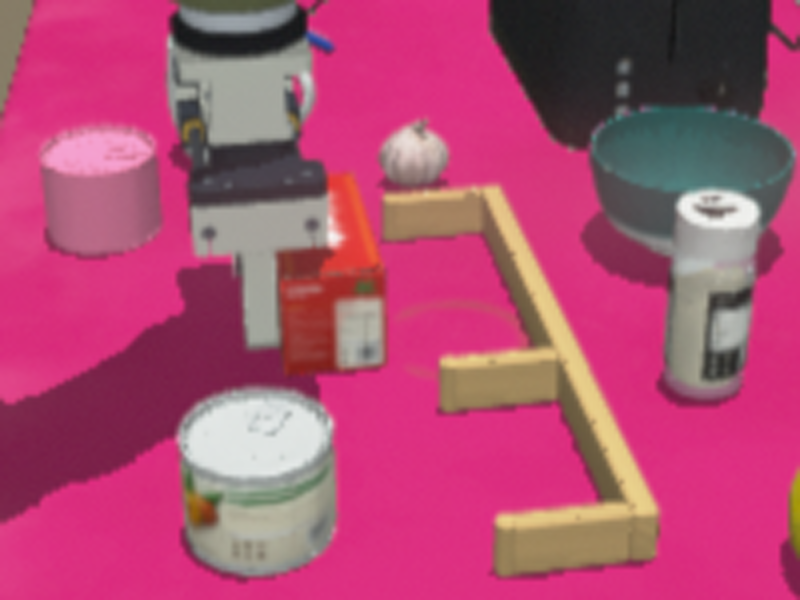

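The side crop shows the carton squared up against the fingers. Its near end's bottom corners are at (285,373) and (385,368), and the top front edge runs from (383,268) to (352,177). Working those into the rack frame:

```bash
cat >> h.py <<'E'
KS=np.array([[422.748,0,250.585],[0,422.748,190.251],[0,0,1]])
OS=np.array([543.693,-645.324,524.685]); QS=R.from_quat([-0.51192804,0.8577331,-0.04237131,0.02069477],scalar_first=True)
def sc(X,Y,z,x0=150,y0=130,f=4):
    d=QS.apply(np.linalg.solve(KS,[(X+.5)/f-.5+x0,(Y+.5)/f-.5+y0,1])); p=(OS+d*(z-OS[2])/d[2])[:2]-[690.8,161.65]
    c,s=np.cos(.072),np.sin(.072); return np.round([p[0]*c+p[1]*s,-p[0]*s+p[1]*c],1)
E
python3 -c "
from h import *
for a in((285,373,0),(385,368,0),(383,268,66),(352,177,66),(440,410,0),(497,577,0),(560,380,0)):print(a,sc(*a))"
```

```text
(285, 373, 0) [-141.1   22.2]
(385, 368, 0) [-83.9  17.3]
(383, 268, 66) [-84.2  17. ]
(352, 177, 66) [-85.3 133.8]
(440, 410, 0) [-60.7 -30.4]
(497, 577, 0) [ -60.  -174.7]
(560, 380, 0) [ 11.8 -12.7]
```

The carton is square, spanning about y = 15 to 136, with its front face at x = -84. I'll push it in.

Request:
play_rows --pt "0.08 -0.005 0 0 0" --pt "0.08 -0.005 0 0 0" --pt "0.08 -0.005 0 0 0" --pt "0.08 -0.005 0 0 0" --pt "0.08 -0.005 0 0 0" --pt "0.08 -0.005 0 0 0" --pt "0.08 -0.005 0 0 0" --pt "0.08 -0.005 0 0 0"

```text
time: 5.8
tcp_pos: [573.0, 226.2, 98.8]
orientation: [0.0, -0.036, 0.999, -0.0]
contact_force: [-2.6, -0.5, 0.5]
finger_gap: 79.9
grip_force: 1.3
```

Request:
play_rows --pt "0.08 -0.005 0 0 0" --pt "0.08 -0.005 0 0 0" --pt "0.08 -0.005 0 0 0" --pt "0.08 -0.005 0 0 0" --pt "0.08 -0.004 0 0 0" --pt "0.08 -0.003 0 0 0" --pt "0.08 -0.002 0 0 0" --pt "0.08 -0.002 0 0 0"

```text
time: 6.6
tcp_pos: [603.4, 228.4, 98.7]
orientation: [-0.0, -0.036, 0.999, -0.0]
contact_force: [-2.6, -0.6, 2.6]
finger_gap: 80.0
grip_force: 1.4
```

Request:
play_rows --pt "0.08 -0.002 0 0 0" --pt "0.08 -0.002 0 0 0" --pt "0.08 -0.001 0 0 0" --pt "0.08 -0.001 0 0 0" --pt "0.08 -0.001 0 0 0" --pt "0.08 -0.001 0 0 0" --pt "0.08 0 0 0 0" --pt "0.08 0 0 0 0"

```text
time: 7.4
tcp_pos: [611.7, 229.0, 98.7]
orientation: [0.0, -0.036, 0.999, 0.0]
contact_force: [-1.0, -0.3, 0.0]
finger_gap: 79.9
grip_force: 0.5
```

```bash
python3 st.py
```

```text
t 7.4 rack xy -74.0248768552076 72.84398400462177 z 98.73974523594245 tool turn still needed 0.00013328575785331864 tilt -0.9999998218884729 gap 79.86382624801901 F [-1.00029148 -0.34096919  0.03626957]
```

Request:
play_rows --pt "0.08 -0.001 0 0 0" --pt "0.08 -0.001 0 0 0" --pt "0.08 -0.001 0 0 0" --pt "0.08 -0.001 0 0 0" --pt "0.08 -0.001 0 0 0" --pt "0.08 0 0 0 0" --pt "0.08 0 0 0 0" --pt "0.08 0 0 0 0"

```text
time: 8.2
tcp_pos: [616.7, 229.3, 98.7]
orientation: [0.0, -0.036, 0.999, 0.0]
contact_force: [0.3, 0.8, -0.2]
finger_gap: 79.7
grip_force: 0.2
```

Request:
play_rows --pt "0.08 -0.001 0 0 0" --pt "0.08 -0.001 0 0 0" --pt "0.08 -0.001 0 0 0" --pt "0.08 0 0 0 0" --pt "0.08 0 0 0 0" --pt "0.08 0 0 0 0" --pt "0.08 0 0 0 0" --pt "0.08 0 0 0 0"

```text
time: 9.0
tcp_pos: [619.2, 229.5, 98.7]
orientation: [-0.0, -0.036, 0.999, -0.0]
contact_force: [-4.0, 0.0, 2.0]
finger_gap: 79.8
grip_force: 2.2
```

```bash
python3 st.py
```

```text
t 9.0 rack xy -66.51689704111895 72.8598953535568 z 98.73721751657177 tool turn still needed 0.0002595998473027272 tilt -0.9999999355971777 gap 79.78951957412775 F [-3.96689033  0.01872121  2.03744844]
```

Request:
play_rows --pt "0.08 -0.001 0 0 0" --pt "0.08 -0.001 0 0 0" --pt "0.08 0 0 0 0" --pt "0.08 0 0 0 0" --pt "0.08 0 0 0 0" --pt "0.08 0 0 0 0" --pt "0.08 0 0 0 0" --pt "0.08 0 0 0 0"

```text
time: 9.8
tcp_pos: [619.4, 229.6, 98.7]
orientation: [-0.002, -0.036, 0.999, -0.001]
contact_force: [-10.7, 0.1, 8.1]
finger_gap: 79.9
grip_force: 5.5
```

The force rose without further motion, so the carton is home. Now backing off, lifting, and moving behind the tin.

Request:
play_rows --pt "0.08 0.005 0 0 0" --pt "0.08 0.015 0 0 0" --pt "0.08 0.02 0 0 0" --pt "0.08 0.02 0 0 0" --pt "0.06 0.015 0 0 0" --pt "0.06 0 0 -0.025 0" --pt "0.06 0 0 -0.025 0" --pt "0.04 0 0 -0.025 0"

```text
time: 10.6
tcp_pos: [547.5, 224.4, 174.7]
orientation: [0.001, -0.036, 0.999, 0.0]
contact_force: [0.3, 0.1, 0.1]
finger_gap: 56.1
grip_force: 0.0
```

Request:
play_rows --pt "0.04 0.013 -0.025 0 0" --pt "0.04 0.013 -0.025 0 0" --pt "0.04 0.013 -0.025 0 0" --pt "0.04 0.013 -0.025 0 0" --pt "0.04 0.013 -0.025 0 0" --pt "0.04 0.013 -0.025 0 0" --pt "0.04 0.013 -0.025 0 0" --pt "0.04 0.004 -0.012 0 0"

```text
time: 11.4
tcp_pos: [465.0, 28.7, 173.9]
orientation: [0.0, -0.035, 0.999, -0.0]
contact_force: [-0.5, -0.1, -0.5]
finger_gap: 39.9
grip_force: 0.0
```

```bash
python3 st.py
python3 - <<'E'
from workcell import bot
import cv2
i=bot.get_image("top")["img"][:,:,::-1]
j=bot.get_image("side")["img"][:,:,::-1]
f=lambda a:cv2.resize(a,None,fx=3,fy=3,interpolation=cv2.INTER_CUBIC)
import numpy as np
a,b=f(i[140:240,190:380]),f(j[150:250,150:350][:,:190])
cv2.imwrite("pics/c2.png",np.vstack([a,b])[:600])
E
```

```text
t 11.4 rack xy -234.80764246946674 -116.33820645773748 z 173.94422974331806 tool turn still needed -0.002073436065780365 tilt -0.9999993809766811 gap 39.913118806717286 F [-0.47150177 -0.05571049 -0.50741496]
```

View pics/c2.png

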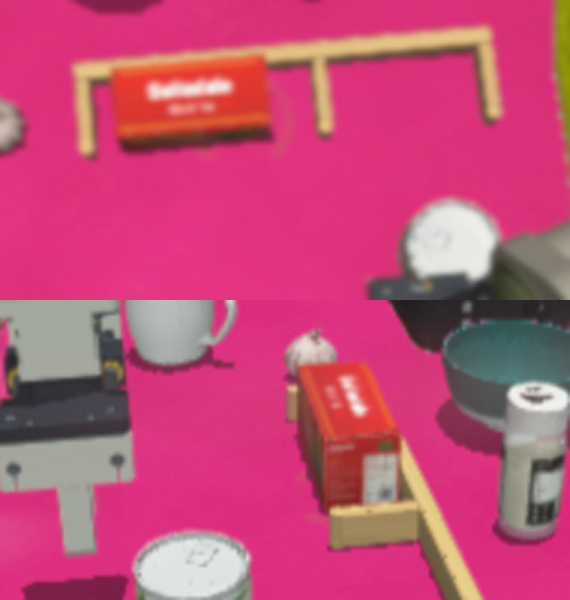

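The carton sits square against the rail in the top half, with its top face at (112..270, 57..140). The fingers are clear of the tin, which hasn't moved. I'll check the carton's numbers and lower behind the tin.

```bash
python3 -c "
from h import *
o=np.array([690.8,161.65]);c,s=np.cos(.072),np.sin(.072)
for a in((112,69),(268,57),(270,133),(118,139)):
  p=crop(*a,66,190,140,3)-o;print(p[0]*c+p[1]*s,-p[0]*s+p[1]*c)"
```

```text
-1.155546558048723 143.49953455962807
-2.8679096861548112 15.584764143731519
-66.08447179459026 20.354405353503843
-59.75826315321955 143.32183840059707
```

Request:
play_rows --pt "0.04 0 0 0.02 0" --pt "0.04 0 0 0.02 0" --pt "0.04 0 0 0.015 0" --pt "0.04 0 0 0.01 0" --pt "0.04 0 0 0.007 0" --pt "0.04 0 0 0.003 0" --pt "0.04 0 0 0 0" --pt "0.04 0 0 0 0"

```text
time: 12.3
tcp_pos: [465.6, 31.0, 99.1]
orientation: [0.0, -0.036, 0.999, 0.0]
contact_force: [-0.0, 0.0, 0.6]
finger_gap: 39.9
grip_force: 0.0
```

Request:
play_rows --pt "0.04 -0.005 0 0 0" --pt "0.04 -0.005 0 0 0" --pt "0.04 -0.005 0 0 0" --pt "0.04 -0.005 0 0 0" --pt "0.04 -0.005 0 0 0" --pt "0.04 -0.005 0 0 0" --pt "0.04 -0.005 0 0 0" --pt "0.04 -0.005 0 0 0"

```text
time: 13.1
tcp_pos: [504.5, 33.4, 98.6]
orientation: [-0.001, -0.036, 0.999, -0.0]
contact_force: [-3.6, -1.0, 0.6]
finger_gap: 39.9
grip_force: 1.9
```

Request:
play_rows --pt "0.04 -0.005 0.0007 0 0" --pt "0.04 -0.005 0.0007 0 0" --pt "0.04 -0.005 0.0007 0 0" --pt "0.04 -0.005 0.0007 0 0" --pt "0.04 -0.005 0.0007 0 0" --pt "0.04 -0.005 0.0007 0 0" --pt "0.04 -0.005 0.0007 0 0" --pt "0.04 -0.005 0.0007 0 0"

```text
time: 13.9
tcp_pos: [545.2, 42.4, 98.7]
orientation: [0.0, -0.036, 0.999, 0.0]
contact_force: [-2.5, 0.0, 0.2]
finger_gap: 40.1
grip_force: 1.2
```

```bash
python3 st.py
python3 - <<'E'
from workcell import bot
import cv2
j=bot.get_image("side")["img"][:,:,::-1]
cv2.imwrite("pics/s3.png",cv2.resize(j[150:300,150:350],None,fx=3,fy=3,interpolation=cv2.INTER_CUBIC))
E
```

```text
t 13.9 rack xy -153.78570629379035 -108.49616941916632 z 98.71907501712573 tool turn still needed 0.00027871757515818274 tilt -0.9999999923699112 gap 40.059343318678266 F [-2.53210375  0.02029162  0.16795269]
```

View pics/s3.png

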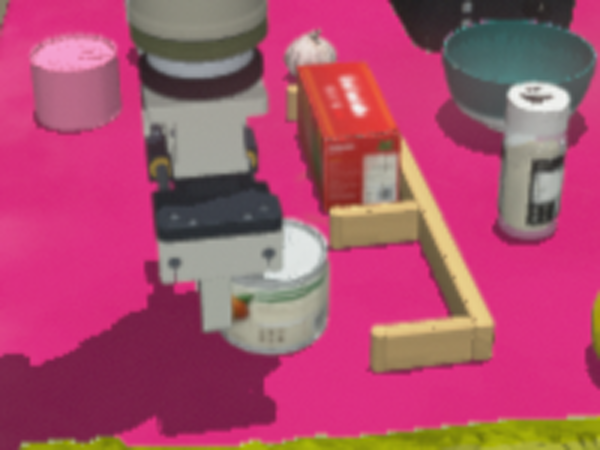

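The tin at (275,290) is upright and cradled between the fingers, lined up with the bay between the ribs. Continuing the push.

Request:
play_rows --pt "0.04 -0.005 0.0005 0 0" --pt "0.04 -0.005 0.0005 0 0" --pt "0.04 -0.005 0.0005 0 0" --pt "0.04 -0.005 0.0005 0 0" --pt "0.04 -0.005 0.0005 0 0" --pt "0.04 -0.005 0.0005 0 0" --pt "0.04 -0.005 0.0005 0 0" --pt "0.04 -0.005 0.0005 0 0"

```text
time: 14.75
tcp_pos: [584.7, 49.2, 98.8]
orientation: [-0.0, -0.036, 0.999, -0.0]
contact_force: [-3.1, -0.1, 2.0]
finger_gap: 39.8
grip_force: 1.6
```

Request:
play_rows --pt "0.04 -0.005 0 0 0" --pt "0.04 -0.005 0 0 0" --pt "0.04 -0.005 0 0 0" --pt "0.04 -0.005 0 0 0" --pt "0.04 -0.004 0 0 0" --pt "0.04 -0.003 0 0 0" --pt "0.04 -0.002 0 0 0" --pt "0.04 -0.001 0 0 0"

```text
time: 15.55
tcp_pos: [614.3, 51.3, 98.7]
orientation: [-0.0, -0.036, 0.999, -0.0]
contact_force: [-3.9, 0.3, 1.9]
finger_gap: 40.0
grip_force: 1.9
```

Request:
play_rows --pt "0.04 -0.001 0 0 0" --pt "0.04 -0.001 0 0 0" --pt "0.04 -0.001 0 0 0" --pt "0.04 -0.001 0 0 0" --pt "0.04 -0.001 0 0 0" --pt "0.04 0 0 0 0" --pt "0.04 0 0 0 0" --pt "0.04 0 0 0 0"

```text
time: 16.35
tcp_pos: [619.5, 51.7, 98.8]
orientation: [0.0, -0.036, 0.999, 0.0]
contact_force: [-2.6, -0.3, 0.8]
finger_gap: 39.8
grip_force: 1.2
```

```bash
python3 st.py
```

```text
t 16.35 rack xy -79.03754188129325 -104.54174711663403 z 98.77094697681478 tool turn still needed 0.00016610522536075756 tilt -0.9999998437256645 gap 39.835246233066485 F [-2.63716275 -0.32588856  0.81360367]
```

Request:
play_rows --pt "0.04 -0.001 0 0 0" --pt "0.04 -0.001 0 0 0" --pt "0.04 -0.001 0 0 0" --pt "0.04 -0.001 0 0 0" --pt "0.04 -0.001 0 0 0" --pt "0.04 0 0 0 0" --pt "0.04 0 0 0 0" --pt "0.04 0 0 0 0"

```text
time: 17.15
tcp_pos: [624.4, 52.0, 98.8]
orientation: [0.0, -0.036, 0.999, 0.0]
contact_force: [-2.6, -0.4, 1.2]
finger_gap: 40.0
grip_force: 1.3
```

Request:
play_rows --pt "0.04 -0.001 0 0 0" --pt "0.04 -0.001 0 0 0" --pt "0.04 -0.001 0 0 0" --pt "0.04 0 0 0 0" --pt "0.04 0 0 0 0" --pt "0.04 0 0 0 0" --pt "0.04 0 0 0 0" --pt "0.04 0 0 0 0"

```text
time: 17.95
tcp_pos: [626.6, 52.2, 98.7]
orientation: [-0.001, -0.036, 0.999, -0.0]
contact_force: [-6.0, -0.5, 3.9]
finger_gap: 40.0
grip_force: 2.9
```

Request:
play_rows --pt "0.04 -0.001 0 0 0" --pt "0.04 -0.001 0 0 0" --pt "0.04 0 0 0 0" --pt "0.04 0 0 0 0" --pt "0.04 0 0 0 0" --pt "0.04 0 0 0 0" --pt "0.04 0 0 0 0" --pt "0.04 0 0 0 0"

```text
time: 18.75
tcp_pos: [627.0, 52.2, 98.6]
orientation: [-0.002, -0.036, 0.999, -0.0]
contact_force: [-10.8, -0.5, 8.2]
finger_gap: 39.9
grip_force: 5.5
```

Request:
play_rows --pt "0.04 0.004 0 0 0" --pt "0.04 0.01 0 0 0" --pt "0.04 0.02 0 0 0" --pt "0.04 0.03 0 0 0" --pt "0.04 0.03 0 0 0" --pt "0.04 0.03 0 0 0" --pt "0.04 0.02 0 0 0" --pt "0.04 0 0 -0.02 0"

```text
time: 19.55
tcp_pos: [482.2, 41.8, 117.6]
orientation: [-0.002, -0.037, 0.999, -0.0]
contact_force: [0.7, 0.4, -0.3]
finger_gap: 39.9
grip_force: 0.0
```

```bash
python3 st.py
python3 - <<'E'
from workcell import bot
import cv2,numpy as np
i=bot.get_image("top")["img"][:,:,::-1]
j=bot.get_image("side")["img"][:,:,::-1]
f=lambda a:cv2.resize(a,None,fx=3,fy=3,interpolation=cv2.INTER_CUBIC)
cv2.imwrite("pics/c4.png",np.vstack([f(i[140:240,190:380]),f(j[180:280,220:410])]))
E
```

```text
t 19.55 rack xy -216.69913098916223 -104.51208802976313 z 117.57995068476231 tool turn still needed 0.001275677967708777 tilt -0.9999892788447605 gap 39.94757995891873 F [ 0.73794777  0.41337453 -0.29246882]
```

View pics/c4.png

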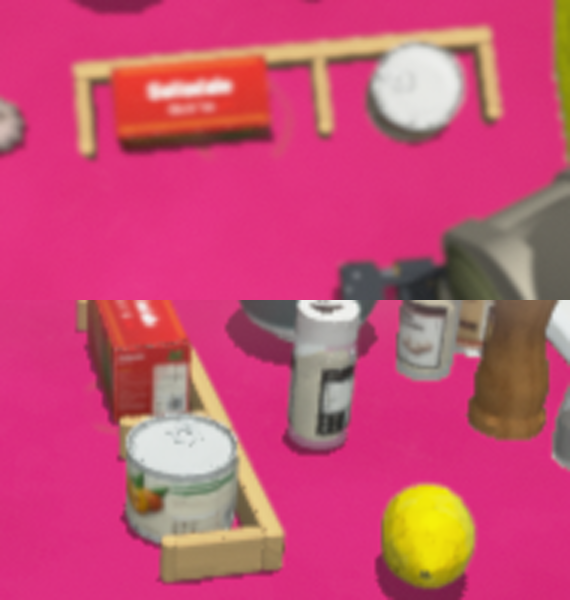

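Both pieces are in their bays against the rail: the carton at (191,98), the tin's lid at (417,88). I'll check the tin's numbers, then hand in.

```bash
python3 -c "
from h import *
from workcell import bot
p=crop(417,88,58,190,140,3)-[690.8,161.65];c,s=np.cos(.072),np.sin(.072)
x,y=p[0]*c+p[1]*s,-p[0]*s+p[1]*c;print(x,y)
if -46<x<-30 and -130<y<-72: print(bot.close_job())"
```

```text
-38.09831099563117 -103.87714872607003
the job is handed in; nothing more can be done
None
```

The job is handed in: the carton is square against the rail in the wide bay (about x −32, y +80 mm) and the tin is against the rail in the narrow bay (about x −38, y −104 mm), both standing. The mug, spice jar and garlic were not touched.

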